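# Put the four rubber stamps back in their trays

### The arm

A 7-joint arm with a two-finger parallel gripper is mounted at the origin on the work surface. World frame = base frame: x ahead of the robot, y to its left, z up, the work surface at z = 0. Lengths are in m, angles in rad, forces in N, time in s.
With the tool pointing down it reaches from about 0.425 to 0.925 m from the base axis. Payload 6.8 kg.
Tool frame: the origin (TCP) lies at the very end of the fingers, on their centre line; the grasp point (between the pads) lies 19 mm behind it; z points along the fingers, y is the line along which they close (so a half turn about z gives the same grasp; the last joint's range is limited). The gripper opens to 85 mm and grips with 20 to 120 N. Pads are 22 mm wide; open, the fingers measure 114 mm over their backs; the gripper's body (76 mm by 85 mm) begins 54 mm behind the grasp point. The pads swing forward as they close: fully open they stand 13 mm farther back than shut.
Start: joints at [1.1, 0.477, 0.022, 1.555, -0.011, 1.109, -0.083], TCP at [0.24, -0.631, 0.197] pointing down, gripper open.
Joint ranges: [-2.96, 2.96], [-0.34, 2.1], [-1.41, 1.46], [0.24, 2.44], [-1.37, 4.51], [0.17, 1.92], [-2.96, 2.96]. Speed limits (rad/s): [2.39, 2.39, 3.14, 3.14, 3.14, 3.14, 3.14].

### API

Orientations are given as a rotation vector (axis times angle).
In Python, from bench import get_obs, grab_frame, hand_in gives the robot as it stands.
- The arm moves only by the tool drive_tool, never from a script. Its argument "rows" is a list of rows, each an object with "offset": the shift along the tool's x, y, z as a fraction of full scale, a list of three; "rotation": the turn, a rotation vector about the tool's x, y, z as a fraction of full scale, a list of three; "claw": the opening, from 0 (shut) to 1 (fully open). In form: [{"offset": [tx, ty, tz], "rotation": [wx, wy, wz], "claw": claw}, ...]. A call has 1 to 20 rows; each row is the pose to reach, as a shift and turn from the pose commanded when the call began, along the tool's axes at that moment; what a row does not reach only later rows make up. Full scale, the value 1, is 0.15 m for a shift and 2 rad for a turn. A row lasts 1/12 s, in which the tool goes at most 41.7 mm and 7.16 degrees, less where a joint would pass 70% of its speed; a pose out of reach is approached as far as the arm can. A call with a number of a shift or a turn outside -1 to 1 is refused whole. A call with a gripper value outside its range is refused whole. The fingers move at their own pace and stop on an object; "force" is the grip in N (left out, the last holds). Time passes only in rows, so rows that repeat a pose let the fingers close. It gives the time, the measured TCP pose, the force, the opening and the grip force at its end, in the units of the state.
- get_obs(): the state, without advancing time (a new reading comes with each control period).
- grab_frame(name): name is "scene" or "top" or "wrist"; returns a dict with "frame" (384x512x3 uint8, red, green, blue), "z_map" (384x512 float32, m along the optical axis (not along the pixel's ray), 0 where there is no reading), "vfov" (degrees; the focal length in pixels is half the picture's height over the tangent of half this angle, whatever the lens; pixels are square), "cx", "cy" (the principal point, pixels), "D" ([k1, k2, p1, p2, k3] as OpenCV has them; the pictures are not rectified), "R" (3x3) and "t" (3): a world point X has camera coordinates R X + t. Camera axes: x right, y down, z forward; pixel columns grow to the right and rows downward; lengths in m; the calibration is good to about 2 mm. A picture is of the moment at which its call begins.
- hand_in(): hands the job in; it is judged then, once.
The state is a dict: "clock": time; "joints": joint angles; "qvel": joint speeds; "tau": joint torques, N m; "tcp_pos": TCP position; "orientation": TCP orientation; "contact_force": force on the tool from outside, world axes, zero at the start; "moment": the same for the moment, N m; "grip_width": finger opening in m; "gripper_force": force on a finger pad.
Only numpy, scipy, OpenCV 4.12 (cv2) and the standard library are available. Lean on these libraries where they do the work, as an engineer would, in place of code of your own. Each camera call takes 0.05 s, during which the arm holds its last target. There are 200 camera calls.

### The job

Put the four wooden-handled rubber stamps scattered over the desk away, each into the tray that has the shape and size of its foot: big round, small round, square and long. Set each one down gently, not dropped, so that it stands upright and flat on the floor of its tray, the square and the long one lined up with the sides of theirs. Leave the brass paperweight and the knobbed pin tin where they stand.

Things in the scene. Friction and masses are not known exactly. Their poses are not given: they have to be found in the camera images.
- stamp_big_round: Rubber stamp with a round light-wood foot on a black rubber sole, foot 54 mm diameter, 18 mm high. Turned dark wooden handle standing on its middle, upright, round, 24 mm diameter from 24 to 60 mm above the underside (a little wider below, rounded at the top), top at 66 mm. About 70 g. Origin: centre of the underside, z up through the handle.
- stamp_small_round: Rubber stamp with a small round light-wood foot on a black rubber sole, foot 32 mm diameter, 18 mm high. Turned dark wooden handle standing on its middle, upright, round, 22 mm diameter from 24 to 60 mm above the underside (a little wider below, rounded at the top), top at 66 mm. About 50 g. Origin: centre of the underside, z up through the handle.
- stamp_square: Rubber stamp with a square light-wood foot on a black rubber sole, foot 44 x 44 mm, 18 mm high. Turned dark wooden handle standing on its middle, upright, round, 24 mm diameter from 24 to 60 mm above the underside (a little wider below, rounded at the top), top at 66 mm. About 70 g. Origin: centre of the underside, z up through the handle; x and y parallel to the sides of the foot.
- stamp_long: Rubber stamp with a long narrow light-wood foot on a black rubber sole, foot 70 x 26 mm, 18 mm high. Turned dark wooden handle standing on its middle, upright, round, 24 mm diameter from 24 to 60 mm above the underside (a little wider below, rounded at the top), top at 66 mm. About 70 g. Origin: centre of the underside, z up through the handle; x along the 70 mm side.
- tray_big_round: Large round light-wood stamp tray, 84 mm outside and 74 mm inside diameter. Fixed, does not move. Floor 4 mm thick (top of the floor 4 mm above the table), rim 5 mm thick, 12 mm high over the table, open above; grey lining. Origin: centre of its underside on the table, z up.
- tray_small_round: Small round light-wood stamp tray, 62 mm outside and 52 mm inside diameter. Fixed, does not move. Floor 4 mm thick (top of the floor 4 mm above the table), rim 5 mm thick, 12 mm high over the table, open above; grey lining. Origin: centre of its underside on the table, z up.
- tray_square: Square light-wood stamp tray, 74 x 74 mm outside, 64 x 64 mm inside. Fixed, does not move. Floor 4 mm thick (top of the floor 4 mm above the table), rim 5 mm thick, 12 mm high over the table, open above; grey lining. Origin: centre of its underside on the table, z up; x and y parallel to its sides.
- tray_long: Long light-wood stamp tray, 100 x 56 mm outside, 90 x 46 mm inside. Fixed, does not move. Floor 4 mm thick (top of the floor 4 mm above the table), rim 5 mm thick, 12 mm high over the table, open above; grey lining. Origin: centre of its underside on the table, z up; x along the 100 mm side.
- paperweight: Brass paperweight, a disc of 48 mm diameter and 12 mm height with a slim knob (21 mm diameter), 45 mm high in all. Loose, stands among the stamps; not a stamp. Origin: centre of its underside.
- pin_tin: Round steel tin for drawing pins, 58 mm diameter, 21 mm high, with a small dark wooden knob (18 mm diameter) on its lid, top at 34 mm. Loose, stands among the stamps; not a stamp. Origin: centre of its underside.
Not all that is in view belongs to the job. Leave any pink or red look-alike of the tray_big_round alone.

How it is judged:
At the end, for the whole second after the job is handed in: Each stamp stands upright (0.08 rad), at rest, flat on the floor of its own tray (underside under 6.5 mm above the tray's), within 14.5 mm of its middle (anywhere inside the rim); sides of the square and long stamps within 0.26 rad of parallel to their trays' (horizontal distance between stamp_big_round and tray_big_round below 0.0145 m and z of stamp_big_round in the frame of tray_big_round between 0 and 0.0065 m and angle between each of stamp_big_round, stamp_small_round, stamp_square, stamp_long's own z axis and vertical below 0.08 rad and linear speed of each of stamp_big_round, stamp_small_round, stamp_square, stamp_long below 0.02 m/s and angular speed of each of stamp_big_round, stamp_small_round, stamp_square, stamp_long below 0.2 rad/s and horizontal distance between stamp_small_round and tray_small_round below 0.0145 m and z of stamp_small_round in the frame of tray_small_round between 0 and 0.0065 m and horizontal distance between stamp_square and tray_square below 0.0145 m and z of stamp_square in the frame of tray_square between 0 and 0.0065 m and (angle between the x axis of stamp_square and the x axis of tray_square, either way round below 0.26 rad or angle between the x axis of stamp_square and the y axis of tray_square, either way round below 0.26 rad) and horizontal distance between stamp_long and tray_long below 0.0145 m and z of stamp_long in the frame of tray_long between 0 and 0.0065 m and angle between the x axis of stamp_long and the x axis of tray_long, either way round below 0.26 rad); the robot touches nothing.
It fails at once if a stamp is dropped into its tray (arrives faster than 0.6 m/s, as from a fall of about 20 mm) ((horizontal distance between stamp_big_round and tray_big_round below 0.03 m and z of stamp_big_round in the frame of tray_big_round below 0.03 m and linear speed of stamp_big_round above 0.6 m/s) or (horizontal distance between stamp_small_round and tray_small_round below 0.03 m and z of stamp_small_round in the frame of tray_small_round below 0.03 m and linear speed of stamp_small_round above 0.6 m/s) or (horizontal distance between stamp_square and tray_square below 0.03 m and z of stamp_square in the frame of tray_square below 0.03 m and linear speed of stamp_square above 0.6 m/s) or (horizontal distance between stamp_long and tray_long below 0.03 m and z of stamp_long in the frame of tray_long below 0.03 m and linear speed of stamp_long above 0.6 m/s)).
It fails at once if the brass paperweight is shifted by more than 15 mm (distance of paperweight from where it was at the start of the episode above 0.015 m).
It fails at once if the pin tin is shifted by more than 15 mm (distance of pin_tin from where it was at the start of the episode above 0.015 m).
It also fails if it takes over 112 s, if anything falls off the work surface, if the arm or the gripper's body presses on something with over 40 N, if the wrist force passes 120 N, or if a joint passes its speed limit or range.

## Working session

There is one attempt and no reset: what is moved stays moved. The work goes in short steps, Python scripts to look and compute and a tool call to move; the robot and the scene stay as the last step left them, time stands still between calls to the robot, and variables do not carry over. Pictures are saved under pics/ and viewed, at most 14 in all, crops included, and the job is handed in when it is done.

Besides the shell and the picture viewer there is one more tool, called after ">>>" as name(argument=value, ...), one argument or row to a line, values as JSON. drive_tool: Moves the arm, as the interface text tells. Its arguments: {"type":"object","properties":{"rows":{"type":"array","items":{"type":"object","properties":{"offset":{"type":"array","items":{"type":"number"}},"rotation":{"type":"array","items":{"type":"number"}},"claw":{"type":"number"}}}},"force":{"type":"number"}},"required":["rows"]}

```bash
mkdir -p pics; ls; cat > h.py <<'E'
import numpy as np, cv2
from bench import get_obs, grab_frame, hand_in
def cloud(f):
    h,w=f["z_map"].shape; fl=h/2/np.tan(np.radians(f["vfov"])/2)
    K=np.array([[fl,0,f["cx"]],[0,fl,f["cy"]],[0,0,1]])
    u,v=np.meshgrid(np.arange(w),np.arange(h))
    p=cv2.undistortPoints(np.stack([u,v],-1).reshape(-1,1,2).astype(np.float64),K,np.array(f["D"],float)).reshape(h,w,2)
    z=f["z_map"][...,None]; P=np.concatenate([p*z,z],-1)
    W=(P-np.array(f["t"]))@np.array(f["R"])
    W[f["z_map"]==0]=np.nan
    return W
def save(n,im): cv2.imwrite("pics/"+n,im[...,::-1])
E
python3 - <<'E'
from h import *
print(get_obs())
for n in("top","scene"):
    f=grab_frame(n); save(n+"0.png",f["frame"]); np.savez(n+"0.npz",W=cloud(f),im=f["frame"])
    C=-np.array(f["R"]).T@f["t"]; print(n,C,f["vfov"])
E
```

```text
pics
{'clock': 0.0, 'joints': array([ 1.09988737,  0.47778078,  0.02232221,  1.55648686, -0.01150514,
        1.10931609, -0.08309615]), 'qvel': array([-0.00082975, -0.00017832, -0.00055201, -0.00109352,  0.00011634,
        0.00045413,  0.00054659]), 'tau': array([-1.07191849e-03, -5.96456337e+01,  1.60824582e+00, -2.81195515e+01,
        1.26471158e-02,  9.28353227e-03, -5.32367289e-05]), 'tcp_pos': array([ 0.23930882, -0.63042732,  0.19622346]), 'orientation': array([-3.08825608e+00, -5.66511900e-01,  7.21122859e-04]), 'contact_force': array([-0.7262285 ,  0.53534619,  0.65274562]), 'moment': array([-0.01577701, -0.00133243, -0.00547957]), 'gripper_force': 0.0, 'grip_width': 0.08521633347415898}
top [0.29955227 0.01093042 1.39966427] 43.048441887946076
scene [1.13815436 0.63532741 1.00139586] 45.51367666346563
```

View pics/top0.png

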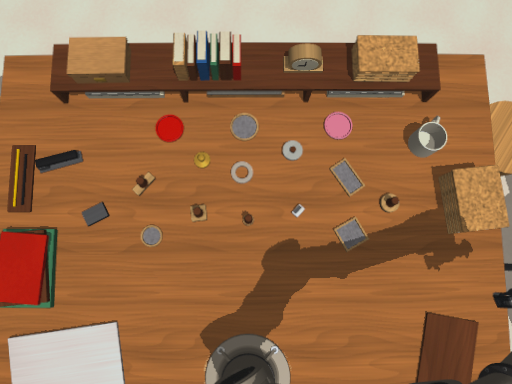

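View pics/scene0.png

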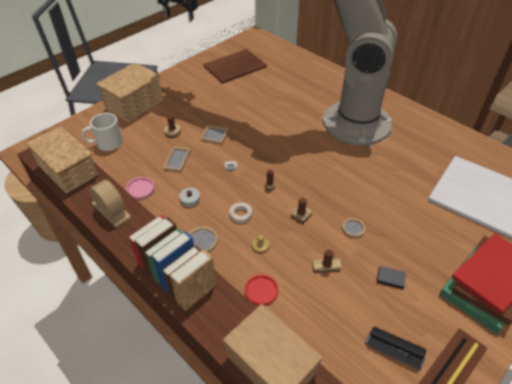

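Top view, candidates by pixel:
- **Stamps:** big round (390,202), small round (248,218), square (198,212), long (144,183).
- **Not stamps:** paperweight (202,160), pin tin (292,150), tape ring (242,172), sharpener (298,210).
- **Trays with grey lining:** big round (244,126), small round (151,236), square (351,233), long (347,177).
- **Look-alike trays to leave alone:** red (170,128), pink (338,125).

Next I'll measure these and check them in one close crop.

```bash
cat > meas.py <<'E'
from h import *
d=np.load("top0.npz"); W=d["W"]; im=d["im"]
hsv=cv2.cvtColor(im,cv2.COLOR_RGB2HSV)
def near(u,v,r):
    U,V=np.meshgrid(np.arange(512),np.arange(384)); return (U-u)**2+(V-v)**2<r*r
print("table z",np.nanmedian(W[250:300,130:200,2]))
for n,u,v in [("big",390,202),("small",248,218),("square",198,212),("long",144,183),("pw",202,160),("tin",292,150)]:
    m=near(u,v,16); P=W[m]; P=P[np.isfinite(P[:,0])]
    zt=np.nanpercentile(P[:,2],99); T=P[P[:,2]>zt-.012]
    F=P[(P[:,2]>.012)&(P[:,2]<.024)]
    r=cv2.minAreaRect((F[:,:2]*1000).astype(np.float32)) if len(F)>3 else None
    print(n,"ztop %.3f"%zt,len(T),"top",T[:,:2].mean(0).round(4),"foot",len(F),np.median(F[:,2]).round(3),F[:,:2].mean(0).round(4),[np.round(x,1) for x in r])
for n,u,v in [("Tbig",244,126),("Tsmall",151,236),("Tsq",351,233),("Tlong",347,177)]:
    m=near(u,v,24)&(hsv[...,1]<90); P=W[m]; P=P[np.isfinite(P[:,0])]
    r=cv2.minAreaRect((P[:,:2]*1000).astype(np.float32))
    R=W[near(u,v,24)]; R=R[R[:,2]>.008]; q=cv2.minAreaRect((R[:,:2]*1000).astype(np.float32))
    print(n,len(P),"z",np.median(P[:,2]).round(4),P[:,:2].mean(0).round(4),[np.round(x,1) for x in r],"rim",len(R),[np.round(x,1) for x in q])
save("crop1.png",cv2.resize(im[105:255,120:420],None,fx=2.6,fy=2.6,interpolation=cv2.INTER_CUBIC))
E
python3 meas.py
```

```text
table z -5.1896708786070545e-05
big ztop 0.068 53 top [ 0.478 -0.414] foot 163 0.019 [ 0.4769 -0.411 ] [array([ 477.9, -414.1]), array([51.2, 48.8]), np.float64(25.5)]
small ztop 0.068 50 top [ 0.4336 -0.0039] foot 35 0.018 [ 0.4299 -0.0047] [array([434.1,  -4.4]), array([29.7, 29.9]), np.float64(70.8)]
square ztop 0.067 57 top [0.454  0.1367] foot 167 0.018 [0.4529 0.1363] [array([454.2, 137.3]), array([44.5, 44.6]), np.float64(7.3)]
long ztop 0.068 57 top [0.5404 0.2939] foot 160 0.018 [0.5392 0.2945] [array([540.7, 294.9]), array([27.6, 70.8]), np.float64(46.1)]
pw ztop 0.045 39 top [0.61   0.1282] foot 102 0.015 [0.6087 0.1278] [array([610.2, 128.8]), array([41.6, 44.4]), np.float64(58.4)]
tin ztop 0.036 81 top [ 0.6348 -0.1322] foot 227 0.02 [ 0.6339 -0.1354] [array([ 634.9, -135.6]), array([54.4, 55.4]), np.float64(21.4)]
Tbig 452 z 0.0036 [0.7107 0.0036] [array([710.1,   3.9]), array([72.8, 70. ]), np.float64(38.5)] rim 168 [array([7.106e+02, 1.000e-01]), array([ 80.2, 126. ]), np.float64(18.9)]
Tsmall 247 z 0.0042 [0.3898 0.2716] [array([389.9, 270.2]), array([49.2, 49.3]), np.float64(1.2)] rim 134 [array([393.8, 269. ]), array([126.2,  67.2]), np.float64(67.6)]
Tsq 480 z 0.0039 [ 0.3895 -0.3009] [array([ 389.2, -300.3]), array([63.2, 65.8]), np.float64(28.7)] rim 228 [array([ 383. , -287.9]), array([ 82.8, 102.7]), np.float64(28.5)]
Tlong 456 z 0.0042 [ 0.5563 -0.2967] [array([ 555.7, -296. ]), array([88.7, 48.9]), np.float64(32.5)] rim 223 [array([ 554.3, -293.7]), array([110.8, 101. ]), np.float64(73.2)]
```

```bash
python3 - <<'E'
from h import *
from scipy.spatial.transform import Rotation as Rn
s=get_obs(); print(Rn.from_rotvec(s["orientation"]).as_matrix().round(3))
f=grab_frame("wrist"); C=-np.array(f["R"]).T@f["t"]; print(C,f["vfov"],np.array(f["R"]).round(2), s["tcp_pos"])
E
```

```text
[[ 0.935  0.355 -0.001]
 [ 0.355 -0.935  0.001]
 [-0.    -0.002 -1.   ]]
[ 0.30426482 -0.60666161  0.37244282] 60.84443871588804 [[ 0.35 -0.94 -0.  ]
 [-0.9  -0.34  0.27]
 [-0.26 -0.09 -0.96]] [ 0.23937166 -0.6305179   0.19634195]
```

View pics/crop1.png

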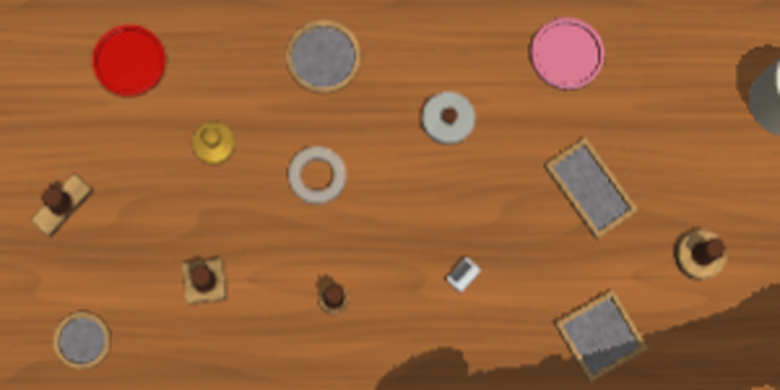

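The crop confirms the choice. Stamps in the crop are at (60,200) long, (203,278) square, (333,293) small round and (703,252) big round. The grey trays are at (323,56), (82,339), (590,187) and (600,333). All measured sizes match those given. Now I'll start moving, first turning the tool to yaw 90° so its axes line up with the world.

>>> drive_tool(
  rows=[
    {"offset":[0.3,-0.12,0],"rotation":[0,0,-0.06],"claw":0.7},
    {"offset":[0.6,-0.24,0],"rotation":[0,0,-0.12],"claw":0.7},
    {"offset":[0.92,-0.36,0],"rotation":[0,0,-0.18],"claw":0.7},
    {"offset":[0.92,-0.36,0],"rotation":[0,0,-0.24],"claw":0.7},
    {"offset":[0.92,-0.36,0],"rotation":[0,0,-0.3],"claw":0.7},
    {"offset":[0.92,-0.36,0],"rotation":[0,0,-0.36],"claw":0.7},
    {"offset":[0.92,-0.36,0],"rotation":[0,0,-0.42],"claw":0.7},
    {"offset":[0.92,-0.36,0],"rotation":[0,0,-0.48],"claw":0.7},
    {"offset":[0.92,-0.36,0],"rotation":[0,0,-0.54],"claw":0.7},
    {"offset":[0.92,-0.36,0],"rotation":[0,0,-0.604],"claw":0.7},
    {"offset":[0.92,-0.36,0],"rotation":[0,0,-0.604],"claw":0.7},
    {"offset":[0.92,-0.36,0],"rotation":[0,0,-0.604],"claw":0.7},
    {"offset":[0.92,-0.36,0],"rotation":[0,0,-0.604],"claw":0.7},
  ],
  force=40,
)

```text
clock: 1.23
tcp_pos: [0.3492, -0.5316, 0.197]
orientation: [-2.225, -2.217, -0.0]
contact_force: [-0.4, -0.6, 0.1]
grip_width: 0.0597
gripper_force: 0.0
```

>>> drive_tool(
  rows=[
    {"offset":[0.26,0.29,0.2],"rotation":[0,0,0],"claw":0.7},
    {"offset":[0.52,0.58,0.4],"rotation":[0,0,0],"claw":0.7},
    {"offset":[0.784,0.859,0.55],"rotation":[0,0,0],"claw":0.7},
    {"offset":[0.784,0.859,0.55],"rotation":[0,0,0],"claw":0.7},
    {"offset":[0.784,0.859,0.55],"rotation":[0,0,0],"claw":0.7},
    {"offset":[0.784,0.859,0.55],"rotation":[0,0,0],"claw":0.7},
  ],
)

```text
clock: 1.73
tcp_pos: [0.4828, -0.4062, 0.1122]
orientation: [-2.211, -2.227, -0.006]
contact_force: [0.5, 0.6, -0.6]
grip_width: 0.0598
gripper_force: 0.0
```

```bash
cat > w.py <<'E'
from h import *
import sys
n,x,y=sys.argv[1],float(sys.argv[2]),float(sys.argv[3])
f=grab_frame("wrist"); W=cloud(f); save(n+".png",f["frame"])
m=(abs(W[...,0]-x)<.05)&(abs(W[...,1]-y)<.05)
P=W[m]; T=P[(P[:,2]>.055)&(P[:,2]<.075)]; F=P[(P[:,2]>.012)&(P[:,2]<.023)]
if len(T)>5: print("top",T.mean(0).round(4),(T.min(0)+T.max(0))[:2].round(4)/2)
if len(F)>5: print("foot",[np.round(q,1) for q in cv2.minAreaRect((F[:,:2]*1000).astype(np.float32))])
E
python3 w.py w1 .478 -.414
```

```text
top [ 0.4799 -0.4129  0.064 ] [ 0.4801 -0.4142]
foot [array([ 479.7, -413.6]), array([53. , 50.7]), np.float64(1.5)]
```

View pics/w1.png

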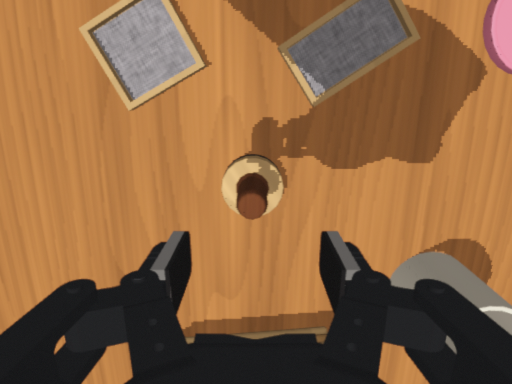

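The wrist view shows the big round stamp at (250,190), midway between the fingers, and its position agrees within 2 mm. Going down to grip it.

>>> drive_tool(
  rows=[
    {"offset":[0,0.007,0.1],"rotation":[0,0,0],"claw":0.7},
    {"offset":[0,0.007,0.22],"rotation":[0,0,0],"claw":0.7},
    {"offset":[0,0.007,0.35],"rotation":[0,0,0],"claw":0.7},
    {"offset":[0,0.007,0.46],"rotation":[0,0,0],"claw":0.7},
    {"offset":[0,0.007,0.55],"rotation":[0,0,0],"claw":0.7},
    {"offset":[0,0.007,0.59],"rotation":[0,0,0],"claw":0.7},
    {"offset":[0,0.007,0.59],"rotation":[0,0,0],"claw":0.7},
    {"offset":[0,0.007,0.59],"rotation":[0,0,0],"claw":0.7},
    {"offset":[0,0.007,0.59],"rotation":[0,0,0],"claw":0.7},
    {"offset":[0,0.007,0.59],"rotation":[0,0,0],"claw":0.7},
  ],
)

```text
clock: 2.62
tcp_pos: [0.48, -0.4147, 0.0274]
orientation: [2.22, 2.22, 0.0]
contact_force: [-0.2, -0.2, 0.2]
grip_width: 0.0597
gripper_force: 0.0
```

>>> drive_tool(
  rows=[
    {"offset":[0,0,0],"rotation":[0,0,0],"claw":0.1},
    {"offset":[0,0,0],"rotation":[0,0,0],"claw":0.1},
    {"offset":[0,0,0],"rotation":[0,0,0],"claw":0.1},
    {"offset":[0,0,0],"rotation":[0,0,0],"claw":0.1},
    {"offset":[0,0,0],"rotation":[0,0,0],"claw":0.1},
    {"offset":[0,0,0],"rotation":[0,0,0],"claw":0.1},
    {"offset":[0,0,0],"rotation":[0,0,0],"claw":0.1},
    {"offset":[0,0,0],"rotation":[0,0,0],"claw":0.1},
    {"offset":[0,0,0],"rotation":[0,0,0],"claw":0.1},
    {"offset":[0,0,0],"rotation":[0,0,0],"claw":0.1},
  ],
)

```text
clock: 3.45
tcp_pos: [0.48, -0.4142, 0.0267]
orientation: [2.22, 2.221, 0.001]
contact_force: [2.3, 0.1, 4.3]
grip_width: 0.0197
gripper_force: 38.1
```

>>> drive_tool(
  rows=[
    {"offset":[0,0,-0.05],"rotation":[0,0,0],"claw":0.1},
    {"offset":[0,0,-0.15],"rotation":[0,0,0],"claw":0.1},
    {"offset":[0,0,-0.27],"rotation":[0,0,0],"claw":0.1},
    {"offset":[0,0,-0.4],"rotation":[0,0,0],"claw":0.1},
    {"offset":[0,0,-0.52],"rotation":[0,0,0],"claw":0.1},
    {"offset":[0,0,-0.6],"rotation":[0,0,0],"claw":0.1},
    {"offset":[0,0,-0.6],"rotation":[0,0,0],"claw":0.1},
    {"offset":[0,0,-0.6],"rotation":[0,0,0],"claw":0.1},
  ],
)

```text
clock: 4.12
tcp_pos: [0.4788, -0.4141, 0.1161]
orientation: [-2.222, -2.221, 0.001]
contact_force: [-1.0, -0.5, -1.5]
grip_width: 0.0193
gripper_force: 37.1
```

```bash
cat > held.py <<'E'
from h import *
s=get_obs(); t=s["tcp_pos"]; print(t.round(4),s["grip_width"],s["gripper_force"])
f=grab_frame("wrist"); W=cloud(f)
save("held.png",f["frame"])
P=W.reshape(-1,3); im=f["frame"].reshape(-1,3).astype(int)
m=(np.linalg.norm(P[:,:2]-t[:2],axis=1)<.05)&(P[:,2]<t[2]-.004)&(P[:,2]>t[2]-.03)
F=P[m]; print(len(F))
if len(F)>10:
    z=np.percentile(F[:,2],[5,50,95]); print("z rel",(z-t[2]).round(4)); T=F[abs(F[:,2]-np.median(F[:,2]))<.004]
    A=np.c_[T[:,:2]-t[:2],np.ones(len(T))]; print("tilt",np.linalg.lstsq(A,T[:,2],rcond=None)[0].round(4))
    print([np.round(q,1) for q in cv2.minAreaRect((T[:,:2]*1000).astype(np.float32))])
E
python3 held.py
```

```text
[ 0.4788 -0.4141  0.1161] 0.0193175919517795 37.14229663833976
3505
z rel [-0.0207 -0.0093 -0.0065]
tilt [ 0.0028 -0.0177  0.1071]
[array([ 478.7, -407.6]), array([53.1, 39. ]), np.float64(0.2)]
```

View pics/held.png

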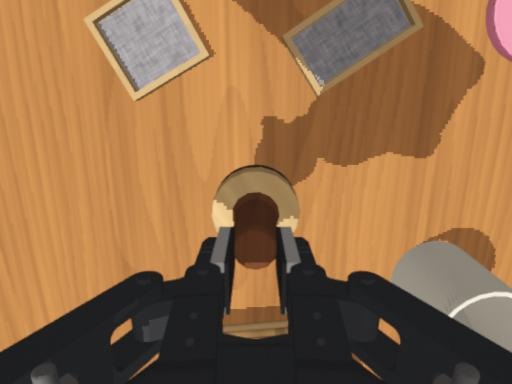

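The big stamp at (255,205) is held upright between the fingers, with under 0.02 rad of tilt. Carrying it to its tray.

>>> drive_tool(
  rows=[
    {"offset":[0.1,0.05,0],"rotation":[0,0,0],"claw":0.1},
    {"offset":[0.27,0.15,0],"rotation":[0,0,0],"claw":0.1},
    {"offset":[0.45,0.25,0],"rotation":[0,0,0],"claw":0.1},
    {"offset":[0.63,0.35,0],"rotation":[0,0,0],"claw":0.1},
    {"offset":[0.8,0.44,0],"rotation":[0,0,0],"claw":0.1},
    {"offset":[0.93,0.515,0],"rotation":[0,0,0],"claw":0.1},
  ],
)

```text
clock: 4.67
tcp_pos: [0.5566, -0.2711, 0.1144]
orientation: [-2.217, -2.222, 0.0]
contact_force: [-0.1, 0.6, -0.8]
grip_width: 0.0194
gripper_force: 37.1
```

>>> drive_tool(
  rows=[
    {"offset":[0.15,0.08,0],"rotation":[0,0,0],"claw":0.1},
    {"offset":[0.31,0.17,0],"rotation":[0,0,0],"claw":0.1},
    {"offset":[0.47,0.26,0],"rotation":[0,0,0],"claw":0.1},
    {"offset":[0.63,0.35,0],"rotation":[0,0,0],"claw":0.1},
    {"offset":[0.79,0.44,0],"rotation":[0,0,0],"claw":0.1},
    {"offset":[0.93,0.515,0],"rotation":[0,0,0],"claw":0.1},
  ],
)

```text
clock: 5.17
tcp_pos: [0.6334, -0.1328, 0.1143]
orientation: [-2.218, -2.221, 0.002]
contact_force: [0.6, -0.1, -0.5]
grip_width: 0.0194
gripper_force: 37.1
```

>>> drive_tool(
  rows=[
    {"offset":[0.15,0.08,0],"rotation":[0,0,0],"claw":0.1},
    {"offset":[0.31,0.17,0],"rotation":[0,0,0],"claw":0.1},
    {"offset":[0.47,0.26,0],"rotation":[0,0,0],"claw":0.1},
    {"offset":[0.63,0.35,0],"rotation":[0,0,0],"claw":0.1},
    {"offset":[0.79,0.44,0],"rotation":[0,0,0],"claw":0.1},
    {"offset":[0.9,0.5,0],"rotation":[0,0,0],"claw":0.1},
    {"offset":[0.925,0.51,0],"rotation":[0,0,0],"claw":0.1},
    {"offset":[0.925,0.51,0],"rotation":[0,0,0],"claw":0.1},
    {"offset":[0.925,0.51,0],"rotation":[0,0,0],"claw":0.1},
  ],
)

```text
clock: 5.92
tcp_pos: [0.7092, 0.0025, 0.1147]
orientation: [-2.221, -2.22, 0.004]
contact_force: [-0.4, -1.3, -0.6]
grip_width: 0.0191
gripper_force: 37.1
```

```bash
cat > tray.py <<'E'
# tray floor from a wrist/top frame: centre & rect, near x y
from h import *
import sys
cam,x,y,r=sys.argv[1],*map(float,sys.argv[2:5])
f=grab_frame(cam); W=cloud(f); hsv=cv2.cvtColor(f["frame"],cv2.COLOR_RGB2HSV)
d=np.hypot(W[...,0]-x,W[...,1]-y)
P=W[(d<r)&(W[...,2]<.009)&(W[...,2]>.0005)&(hsv[...,1]<90)]
print(get_obs()["tcp_pos"].round(4),"lining",len(P),[np.round(q,1) for q in cv2.minAreaRect((P[:,:2]*1000).astype(np.float32))])
R=W[(d<r)&(W[...,2]<.015)&(W[...,2]>.0095)]
if len(R)>20: print("rim",len(R),[np.round(q,1) for q in cv2.minAreaRect((R[:,:2]*1000).astype(np.float32))])
save("tray.png",f["frame"])
E
python3 tray.py wrist .711 .004 .055
```

```text
[0.7093 0.0015 0.115 ] lining 2695 [array([711.9,  16. ]), array([49.4, 72. ]), np.float64(85.8)]
rim 1003 [array([711.7,  16. ]), array([61.3, 82.4]), np.float64(86.7)]
```

>>> drive_tool(
  rows=[
    {"offset":[0.015,0.01,0.07],"rotation":[0,0,0],"claw":0.1},
    {"offset":[0.015,0.01,0.16],"rotation":[0,0,0],"claw":0.1},
    {"offset":[0.015,0.01,0.25],"rotation":[0,0,0],"claw":0.1},
    {"offset":[0.015,0.01,0.34],"rotation":[0,0,0],"claw":0.1},
    {"offset":[0.015,0.01,0.42],"rotation":[0,0,0],"claw":0.1},
    {"offset":[0.015,0.01,0.48],"rotation":[0,0,0],"claw":0.1},
    {"offset":[0.015,0.01,0.52],"rotation":[0,0,0],"claw":0.1},
    {"offset":[0.015,0.01,0.54],"rotation":[0,0,0],"claw":0.1},
    {"offset":[0.015,0.01,0.555],"rotation":[0,0,0],"claw":0.1},
    {"offset":[0.015,0.01,0.56],"rotation":[0,0,0],"claw":0.1},
    {"offset":[0.015,0.01,0.56],"rotation":[0,0,0],"claw":0.1},
    {"offset":[0.015,0.01,0.56],"rotation":[0,0,0],"claw":0.1},
  ],
)

```text
clock: 6.97
tcp_pos: [0.7123, 0.006, 0.0329]
orientation: [2.221, 2.221, 0.001]
contact_force: [-0.2, 0.3, -1.6]
grip_width: 0.0194
gripper_force: 37.1
```

>>> drive_tool(
  rows=[
    {"offset":[0,0,0.007],"rotation":[0,0,0],"claw":0.1},
    {"offset":[0,0,0.013],"rotation":[0,0,0],"claw":0.1},
    {"offset":[0,0,0.013],"rotation":[0,0,0],"claw":0.1},
    {"offset":[0,0,0.013],"rotation":[0,0,0],"claw":0.1},
  ],
)

```text
clock: 7.3
tcp_pos: [0.7123, 0.0059, 0.0307]
orientation: [2.221, 2.221, 0.001]
contact_force: [0.0, -0.6, 1.1]
grip_width: 0.0197
gripper_force: 37.6
```

Contact is just starting (force sign flipped). I'll release slowly and go up.

>>> drive_tool(
  rows=[
    {"offset":[0,0,0],"rotation":[0,0,0],"claw":0.3},
    {"offset":[0,0,0],"rotation":[0,0,0],"claw":0.4},
    {"offset":[0,0,0],"rotation":[0,0,0],"claw":0.5},
    {"offset":[0,0,0],"rotation":[0,0,0],"claw":0.6},
    {"offset":[0,0,0],"rotation":[0,0,0],"claw":0.7},
    {"offset":[0,0,0],"rotation":[0,0,0],"claw":0.7},
    {"offset":[0,0,0],"rotation":[0,0,0],"claw":0.7},
    {"offset":[0,0,-0.1],"rotation":[0,0,0],"claw":0.7},
    {"offset":[0,0,-0.25],"rotation":[0,0,0],"claw":0.7},
    {"offset":[0,0,-0.4],"rotation":[0,0,0],"claw":0.7},
    {"offset":[0,0,-0.55],"rotation":[0,0,0],"claw":0.7},
    {"offset":[0,0,-0.65],"rotation":[0,0,0],"claw":0.7},
    {"offset":[0,0,-0.65],"rotation":[0,0,0],"claw":0.7},
    {"offset":[0,0,-0.65],"rotation":[0,0,0],"claw":0.7},
  ],
)

```text
clock: 8.47
tcp_pos: [0.7127, 0.0061, 0.1297]
orientation: [2.22, 2.22, 0.003]
contact_force: [0.1, -0.0, -0.1]
grip_width: 0.0595
gripper_force: 0.0
```

```bash
python3 w.py w2 .711 .004
```

```text
top [0.7118 0.0069 0.0676] [0.71195 0.00545]
foot [array([710.2,   5.2]), array([79.2, 81.5]), np.float64(1.7)]
```

>>> drive_tool(
  rows=[
    {"offset":[0.2,-0.12,0],"rotation":[0,0,0],"claw":0.7},
    {"offset":[0.44,-0.26,0],"rotation":[0,0,0],"claw":0.7},
    {"offset":[0.7,-0.42,0],"rotation":[0,0,0],"claw":0.7},
    {"offset":[0.96,-0.575,0],"rotation":[0,0,0],"claw":0.7},
  ],
)

```text
clock: 8.85
tcp_pos: [0.6275, 0.1439, 0.1262]
orientation: [-2.221, -2.219, 0.004]
contact_force: [0.2, 1.7, -0.8]
grip_width: 0.0598
gripper_force: 0.0
```

>>> drive_tool(
  rows=[
    {"offset":[0.25,-0.15,0],"rotation":[0,0,0],"claw":0.7},
    {"offset":[0.5,-0.3,0.1],"rotation":[0,0,0],"claw":0.7},
    {"offset":[0.75,-0.45,0.1],"rotation":[0,0,0],"claw":0.7},
    {"offset":[0.96,-0.575,0.1],"rotation":[0,0,0],"claw":0.7},
    {"offset":[0.96,-0.575,0.1],"rotation":[0,0,0],"claw":0.7},
    {"offset":[0.96,-0.575,0.1],"rotation":[0,0,0],"claw":0.7},
    {"offset":[0.96,-0.575,0.1],"rotation":[0,0,0],"claw":0.7},
  ],
)

```text
clock: 9.43
tcp_pos: [0.5427, 0.2868, 0.1117]
orientation: [-2.22, -2.223, 0.003]
contact_force: [1.5, -0.6, -0.5]
grip_width: 0.0598
gripper_force: 0.0
```

```bash
python3 w.py w3 .540 .294; python3 -c "from h import *;print(get_obs()['tcp_pos'],get_obs()['joints'].round(2))"
```

```text
top [0.5401 0.2992 0.0642] [0.54    0.29765]
foot [array([540.4, 297.7]), array([27.1, 69.2]), np.float64(48.3)]
[0.54358999 0.28564494 0.11182965] [-0.27  0.5  -0.42  1.76  0.25  0.93 -0.8 ]
```

>>> drive_tool(
  rows=[
    {"offset":[0,0,0],"rotation":[0,0,0],"claw":0.7},
    {"offset":[0,0,0],"rotation":[0,0,0],"claw":0.7},
    {"offset":[0,0,0],"rotation":[0,0,0],"claw":0.7},
    {"offset":[0,0,0],"rotation":[0,0,0],"claw":0.7},
  ],
)

```text
clock: 9.82
tcp_pos: [0.5439, 0.2864, 0.1127]
orientation: [2.223, 2.22, -0.0]
contact_force: [-0.3, -0.4, 0.5]
grip_width: 0.0599
gripper_force: 0.0
```

```bash
python3 w.py w4 .540 .294; python3 -c "from h import *;print(get_obs()['tcp_pos'])"
```

```text
top [0.5401 0.2991 0.0642] [0.5401 0.2978]
foot [array([540.7, 297.5]), array([27. , 69.9]), np.float64(47.9)]
[0.54370879 0.28663464 0.11272908]
```

>>> drive_tool(
  rows=[
    {"offset":[0.067,-0.025,0.05],"rotation":[0,0,0],"claw":0.7},
    {"offset":[0.067,-0.025,0.15],"rotation":[0,0,0],"claw":0.7},
    {"offset":[0.067,-0.025,0.27],"rotation":[0,0,0],"claw":0.7},
    {"offset":[0.067,-0.025,0.4],"rotation":[0,0,0],"claw":0.7},
    {"offset":[0.067,-0.025,0.5],"rotation":[0,0,0],"claw":0.7},
    {"offset":[0.067,-0.025,0.575],"rotation":[0,0,0],"claw":0.7},
    {"offset":[0.067,-0.025,0.575],"rotation":[0,0,0],"claw":0.7},
    {"offset":[0.067,-0.025,0.575],"rotation":[0,0,0],"claw":0.7},
    {"offset":[0.067,-0.025,0.575],"rotation":[0,0,0],"claw":0.5},
    {"offset":[0.067,-0.025,0.575],"rotation":[0,0,0],"claw":0.1},
    {"offset":[0.067,-0.025,0.575],"rotation":[0,0,0],"claw":0.1},
    {"offset":[0.067,-0.025,0.575],"rotation":[0,0,0],"claw":0.1},
    {"offset":[0.067,-0.025,0.575],"rotation":[0,0,0],"claw":0.1},
    {"offset":[0.067,-0.025,0.575],"rotation":[0,0,0],"claw":0.1},
    {"offset":[0.067,-0.025,0.575],"rotation":[0,0,0],"claw":0.1},
    {"offset":[0.067,-0.025,0.575],"rotation":[0,0,0],"claw":0.1},
    {"offset":[0.067,-0.025,0.575],"rotation":[0,0,0],"claw":0.1},
    {"offset":[0.067,-0.025,0.575],"rotation":[0,0,0],"claw":0.1},
  ],
)

```text
clock: 11.37
tcp_pos: [0.5406, 0.2978, 0.0276]
orientation: [2.221, 2.221, 0.003]
contact_force: [0.5, 0.2, 6.4]
grip_width: 0.019
gripper_force: 38.2
```

>>> drive_tool(
  rows=[
    {"offset":[0,0,-0.05],"rotation":[0,0,0],"claw":0.1},
    {"offset":[0,0,-0.15],"rotation":[0,0,0],"claw":0.1},
    {"offset":[0,0,-0.27],"rotation":[0,0,0],"claw":0.1},
    {"offset":[0,0,-0.4],"rotation":[0,0,0],"claw":0.1},
    {"offset":[-0.08,0,-0.52],"rotation":[0,0,0],"claw":0.1},
    {"offset":[-0.22,0,-0.6],"rotation":[0,0,0],"claw":0.1},
    {"offset":[-0.38,0,-0.6],"rotation":[0,0,0],"claw":0.1},
    {"offset":[-0.54,0,-0.6],"rotation":[0,0,0],"claw":0.1},
    {"offset":[-0.7,0,-0.6],"rotation":[0,0,0],"claw":0.1},
    {"offset":[-0.86,0,-0.6],"rotation":[0,0,0],"claw":0.1},
    {"offset":[-1,0,-0.6],"rotation":[0,0,0],"claw":0.1},
  ],
)

```text
clock: 12.28
tcp_pos: [0.5389, 0.1452, 0.1165]
orientation: [-2.222, -2.22, 0.002]
contact_force: [0.4, -0.6, -1.3]
grip_width: 0.0188
gripper_force: 36.9
```

>>> drive_tool(
  rows=[
    {"offset":[-0.16,0,0],"rotation":[0,0,0],"claw":0.1},
    {"offset":[-0.33,0,0],"rotation":[0,0,0],"claw":0.1},
    {"offset":[-0.5,0,0],"rotation":[0,0,0],"claw":0.1},
    {"offset":[-0.67,0,0],"rotation":[0,0,0],"claw":0.1},
    {"offset":[-0.84,0,0],"rotation":[0,0,0],"claw":0.1},
    {"offset":[-1,0,0],"rotation":[0,0,0],"claw":0.1},
  ],
)

```text
clock: 12.78
tcp_pos: [0.5388, -0.0043, 0.1165]
orientation: [-2.221, -2.221, 0.001]
contact_force: [0.6, -0.5, -0.1]
grip_width: 0.0189
gripper_force: 36.9
```

>>> drive_tool(
  rows=[
    {"offset":[-0.16,0,0],"rotation":[0,0,0],"claw":0.1},
    {"offset":[-0.33,0,0],"rotation":[0,0,0],"claw":0.1},
    {"offset":[-0.5,0,0],"rotation":[0,0,0],"claw":0.1},
    {"offset":[-0.67,0,0],"rotation":[0,0,0],"claw":0.1},
    {"offset":[-0.84,0,0],"rotation":[0,0,0],"claw":0.1},
    {"offset":[-1,0,0],"rotation":[0,0,0],"claw":0.1},
  ],
)

```text
clock: 13.28
tcp_pos: [0.5388, -0.1541, 0.1165]
orientation: [-2.221, -2.22, 0.001]
contact_force: [0.2, -0.5, 0.3]
grip_width: 0.019
gripper_force: 36.9
```

>>> drive_tool(
  rows=[
    {"offset":[-0.16,0.05,0],"rotation":[0,0,0],"claw":0.1},
    {"offset":[-0.33,0.1,0],"rotation":[0,0,0],"claw":0.1},
    {"offset":[-0.5,0.1,0],"rotation":[0,0,0],"claw":0.1},
    {"offset":[-0.67,0.1,0],"rotation":[0,0,-0.06],"claw":0.1},
    {"offset":[-0.84,0.1,0],"rotation":[0,0,-0.12],"claw":0.1},
    {"offset":[-0.96,0.1,0],"rotation":[0,0,-0.18],"claw":0.1},
    {"offset":[-0.96,0.1,0],"rotation":[0,0,-0.24],"claw":0.1},
    {"offset":[-0.96,0.1,0],"rotation":[0,0,-0.3],"claw":0.1},
    {"offset":[-0.96,0.1,0],"rotation":[0,0,-0.36],"claw":0.1},
    {"offset":[-0.96,0.1,0],"rotation":[0,0,-0.42],"claw":0.1},
    {"offset":[-0.96,0.1,0],"rotation":[0,0,-0.48],"claw":0.1},
    {"offset":[-0.96,0.1,0],"rotation":[0,0,-0.54],"claw":0.1},
    {"offset":[-0.96,0.1,0],"rotation":[0,0,-0.6],"claw":0.1},
    {"offset":[-0.96,0.1,0],"rotation":[0,0,-0.64],"claw":0.1},
    {"offset":[-0.96,0.1,0],"rotation":[0,0,-0.659],"claw":0.1},
    {"offset":[-0.96,0.1,0],"rotation":[0,0,-0.659],"claw":0.1},
    {"offset":[-0.96,0.1,0],"rotation":[0,0,-0.659],"claw":0.1},
    {"offset":[-0.96,0.1,0],"rotation":[0,0,-0.659],"claw":0.1},
  ],
)

```text
clock: 14.78
tcp_pos: [0.5543, -0.2967, 0.1165]
orientation: [-0.398, -3.116, -0.0]
contact_force: [-0.9, -0.0, -0.8]
grip_width: 0.0183
gripper_force: 36.9
```

```bash
python3 held.py; python3 tray.py wrist .556 -.296 .06;  python3 -c "from h import *;print(get_obs()['orientation'])"
```

```text
[ 0.5543 -0.2967  0.1165] 0.018316074031964398 36.920056428643875
3058
z rel [-0.0242 -0.0105 -0.0066]
tilt [ 0.0099 -0.0109  0.1063]
[array([ 553.8, -296.6]), array([70.4, 26.9]), np.float64(35.6)]
[ 0.5545 -0.2967  0.1165] lining 2954 [array([ 557.4, -295.2]), array([89.6, 44.8]), np.float64(33.9)]
rim 1210 [array([ 556.9, -294.9]), array([99.4, 56. ]), np.float64(33.6)]
[-3.97220541e-01 -3.11609547e+00  1.58364960e-04]
```

View pics/held.png

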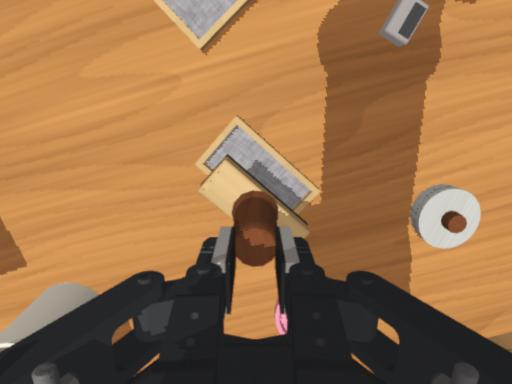

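The long stamp at (255,200) is held level. It's parallel to its tray, 35.6° against 33.7°, and centred to about 3 mm. Lowering it.

>>> drive_tool(
  rows=[
    {"offset":[-0.015,0.015,0.07],"rotation":[0,0,0],"claw":0.1},
    {"offset":[-0.015,0.015,0.16],"rotation":[0,0,0],"claw":0.1},
    {"offset":[-0.015,0.015,0.25],"rotation":[0,0,0],"claw":0.1},
    {"offset":[-0.015,0.015,0.34],"rotation":[0,0,0],"claw":0.1},
    {"offset":[-0.015,0.015,0.42],"rotation":[0,0,0],"claw":0.1},
    {"offset":[-0.015,0.015,0.48],"rotation":[0,0,0],"claw":0.1},
    {"offset":[-0.015,0.015,0.52],"rotation":[0,0,0],"claw":0.1},
    {"offset":[-0.015,0.015,0.54],"rotation":[0,0,0],"claw":0.1},
    {"offset":[-0.015,0.015,0.55],"rotation":[0,0,0],"claw":0.1},
    {"offset":[-0.015,0.015,0.555],"rotation":[0,0,0],"claw":0.1},
    {"offset":[-0.015,0.015,0.555],"rotation":[0,0,0],"claw":0.1},
    {"offset":[-0.015,0.015,0.555],"rotation":[0,0,0],"claw":0.1},
  ],
)

```text
clock: 15.88
tcp_pos: [0.5578, -0.2953, 0.0339]
orientation: [0.396, 3.115, -0.001]
contact_force: [0.2, -0.4, -0.4]
grip_width: 0.0187
gripper_force: 36.9
```

Need 2.2 mm more, then release and go up.

>>> drive_tool(
  rows=[
    {"offset":[0,0,0.008],"rotation":[0,0,0],"claw":0.1},
    {"offset":[0,0,0.015],"rotation":[0,0,0],"claw":0.1},
    {"offset":[0,0,0.015],"rotation":[0,0,0],"claw":0.1},
    {"offset":[0,0,0.015],"rotation":[0,0,0],"claw":0.1},
  ],
)

```text
clock: 16.22
tcp_pos: [0.5577, -0.2956, 0.0317]
orientation: [0.396, 3.116, -0.001]
contact_force: [-0.6, -0.9, 3.8]
grip_width: 0.0189
gripper_force: 38.2
```

>>> drive_tool(
  rows=[
    {"offset":[0,0,0],"rotation":[0,0,0],"claw":0.3},
    {"offset":[0,0,0],"rotation":[0,0,0],"claw":0.4},
    {"offset":[0,0,0],"rotation":[0,0,0],"claw":0.5},
    {"offset":[0,0,0],"rotation":[0,0,0],"claw":0.6},
    {"offset":[0,0,0],"rotation":[0,0,0],"claw":0.7},
    {"offset":[0,0,0],"rotation":[0,0,0],"claw":0.7},
    {"offset":[0,0,0],"rotation":[0,0,0],"claw":0.7},
    {"offset":[0,0,-0.1],"rotation":[0,0,0],"claw":0.7},
    {"offset":[0,0,-0.25],"rotation":[0,0,0],"claw":0.7},
    {"offset":[0,0,-0.4],"rotation":[0,0,0],"claw":0.7},
    {"offset":[0,0,-0.55],"rotation":[0,0,0],"claw":0.7},
    {"offset":[0,0,-0.65],"rotation":[0,0,0],"claw":0.7},
    {"offset":[0,0,-0.65],"rotation":[0,0,0.06],"claw":0.7},
    {"offset":[0,0,-0.65],"rotation":[0,0,0.12],"claw":0.7},
  ],
)

```text
clock: 17.38
tcp_pos: [0.5585, -0.2955, 0.1313]
orientation: [0.774, 3.041, -0.001]
contact_force: [0.3, -0.0, -1.2]
grip_width: 0.0599
gripper_force: 0.0
```

```bash
python3 w.py w5 .557 -.295;  python3 -c "from h import *;print(get_obs()['orientation'])"
```

```text
top [ 0.5554 -0.2952  0.0677] [ 0.55675 -0.29615]
foot [array([ 556.9, -294.9]), array([98.8, 55.9]), np.float64(33.3)]
[ 7.84897988e-01  3.03945608e+00 -4.48983294e-04]
```

>>> drive_tool(
  rows=[
    {"offset":[0.12,0.09,0],"rotation":[0,0,0.06],"claw":0.7},
    {"offset":[0.24,0.18,0],"rotation":[0,0,0.12],"claw":0.7},
    {"offset":[0.36,0.27,0],"rotation":[0,0,0.18],"claw":0.7},
    {"offset":[0.48,0.36,0],"rotation":[0,0,0.24],"claw":0.7},
    {"offset":[0.6,0.45,0],"rotation":[0,0,0.3],"claw":0.7},
    {"offset":[0.7,0.53,0],"rotation":[0,0,0.36],"claw":0.7},
    {"offset":[0.765,0.57,0],"rotation":[0,0,0.42],"claw":0.7},
    {"offset":[0.765,0.57,0],"rotation":[0,0,0.48],"claw":0.7},
    {"offset":[0.765,0.57,0],"rotation":[0,0,0.538],"claw":0.7},
    {"offset":[0.765,0.57,0],"rotation":[0,0,0.538],"claw":0.7},
    {"offset":[0.765,0.57,0],"rotation":[0,0,0.538],"claw":0.7},
    {"offset":[0.765,0.57,0],"rotation":[0,0,0.538],"claw":0.7},
  ],
)

```text
clock: 18.43
tcp_pos: [0.4969, -0.1655, 0.1288]
orientation: [2.214, 2.228, 0.0]
contact_force: [-0.2, 0.6, -0.3]
grip_width: 0.0601
gripper_force: 0.0
```

>>> drive_tool(
  rows=[
    {"offset":[0.16,-0.07,0.05],"rotation":[0,0,0],"claw":0.7},
    {"offset":[0.33,-0.14,0.1],"rotation":[0,0,0],"claw":0.7},
    {"offset":[0.5,-0.21,0.1],"rotation":[0,0,0],"claw":0.7},
    {"offset":[0.67,-0.28,0.1],"rotation":[0,0,0],"claw":0.7},
    {"offset":[0.84,-0.35,0.1],"rotation":[0,0,0],"claw":0.7},
    {"offset":[1,-0.42,0.1],"rotation":[0,0,0],"claw":0.7},
    {"offset":[1,-0.42,0.1],"rotation":[0,0,0],"claw":0.7},
    {"offset":[1,-0.42,0.1],"rotation":[0,0,0],"claw":0.7},
    {"offset":[1,-0.42,0.1],"rotation":[0,0,0],"claw":0.7},
    {"offset":[1,-0.42,0.1],"rotation":[0,0,0],"claw":0.7},
  ],
)

```text
clock: 19.27
tcp_pos: [0.4339, -0.0167, 0.1136]
orientation: [2.22, 2.223, 0.0]
contact_force: [-0.1, -0.6, 0.3]
grip_width: 0.0596
gripper_force: 0.0
```

```bash
python3 w.py w6 .434 -.004; python3 -c "from h import *;print(get_obs()['tcp_pos'],get_obs()['orientation'],get_obs()['joints'].round(2))"
```

```text
top [ 0.4338 -0.0031  0.0641] [ 0.4334 -0.0043]
foot [array([433.7,  -1. ]), array([30.8, 24.4]), np.float64(0.6)]
[ 0.43386751 -0.01669608  0.11349879] [2.22040195e+00 2.22222903e+00 7.64843026e-05] [ 0.3   0.23 -0.46  2.16  0.14  0.78 -0.24]
```

>>> drive_tool(
  rows=[
    {"offset":[0.083,0,0.05],"rotation":[0,0,0],"claw":0.7},
    {"offset":[0.083,0,0.15],"rotation":[0,0,0],"claw":0.7},
    {"offset":[0.083,0,0.27],"rotation":[0,0,0],"claw":0.7},
    {"offset":[0.083,0,0.4],"rotation":[0,0,0],"claw":0.7},
    {"offset":[0.083,0,0.5],"rotation":[0,0,0],"claw":0.7},
    {"offset":[0.083,0,0.58],"rotation":[0,0,0],"claw":0.7},
    {"offset":[0.083,0,0.58],"rotation":[0,0,0],"claw":0.7},
    {"offset":[0.083,0,0.58],"rotation":[0,0,0],"claw":0.7},
    {"offset":[0.083,0,0.58],"rotation":[0,0,0],"claw":0.5},
    {"offset":[0.083,0,0.58],"rotation":[0,0,0],"claw":0.1},
    {"offset":[0.083,0,0.58],"rotation":[0,0,0],"claw":0.1},
    {"offset":[0.083,0,0.58],"rotation":[0,0,0],"claw":0.1},
    {"offset":[0.083,0,0.58],"rotation":[0,0,0],"claw":0.1},
    {"offset":[0.083,0,0.58],"rotation":[0,0,0],"claw":0.1},
    {"offset":[0.083,0,0.58],"rotation":[0,0,0],"claw":0.1},
    {"offset":[0.083,0,0.58],"rotation":[0,0,0],"claw":0.1},
    {"offset":[0.083,0,0.58],"rotation":[0,0,0],"claw":0.1},
    {"offset":[0.083,0,0.58],"rotation":[0,0,0],"claw":0.1},
  ],
)

```text
clock: 20.82
tcp_pos: [0.4344, -0.0033, 0.0273]
orientation: [2.218, 2.222, 0.002]
contact_force: [-0.7, -1.1, 6.9]
grip_width: 0.0168
gripper_force: 38.4
```

>>> drive_tool(
  rows=[
    {"offset":[0,0,-0.05],"rotation":[0,0,0],"claw":0.1},
    {"offset":[0,0,-0.15],"rotation":[0,0,0],"claw":0.1},
    {"offset":[0,0,-0.27],"rotation":[0,0,0],"claw":0.1},
    {"offset":[0,0,-0.4],"rotation":[0,0,0],"claw":0.1},
    {"offset":[0,0,-0.52],"rotation":[0,0,0],"claw":0.1},
    {"offset":[0.07,0,-0.62],"rotation":[0,0,0],"claw":0.1},
    {"offset":[0.2,0,-0.65],"rotation":[0,0,0],"claw":0.1},
    {"offset":[0.36,0,-0.65],"rotation":[0,0,0],"claw":0.1},
    {"offset":[0.52,0,-0.65],"rotation":[0,0,0],"claw":0.1},
    {"offset":[0.68,0,-0.65],"rotation":[0,0,0],"claw":0.1},
    {"offset":[0.82,0,-0.65],"rotation":[0,0,0],"claw":0.1},
    {"offset":[0.91,0,-0.65],"rotation":[0,0,0],"claw":0.1},
    {"offset":[0.91,0,-0.65],"rotation":[0,0,0],"claw":0.1},
  ],
)

```text
clock: 21.9
tcp_pos: [0.4327, 0.1367, 0.1246]
orientation: [-2.213, -2.228, -0.003]
contact_force: [-0.6, -0.3, 0.0]
grip_width: 0.017
gripper_force: 37.3
```

>>> drive_tool(
  rows=[
    {"offset":[0.14,-0.05,0.02],"rotation":[0,0,0],"claw":0.1},
    {"offset":[0.29,-0.1,0.04],"rotation":[0,0,0],"claw":0.1},
    {"offset":[0.44,-0.15,0.06],"rotation":[0,0,0],"claw":0.1},
    {"offset":[0.59,-0.2,0.06],"rotation":[0,0,0],"claw":0.1},
    {"offset":[0.74,-0.25,0.06],"rotation":[0,0,0],"claw":0.1},
    {"offset":[0.86,-0.28,0.06],"rotation":[0,0,0],"claw":0.1},
    {"offset":[0.91,-0.297,0.06],"rotation":[0,0,0],"claw":0.1},
    {"offset":[0.91,-0.297,0.06],"rotation":[0,0,0],"claw":0.1},
    {"offset":[0.91,-0.297,0.06],"rotation":[0,0,0],"claw":0.1},
    {"offset":[0.91,-0.297,0.06],"rotation":[0,0,0],"claw":0.1},
  ],
)

```text
clock: 22.73
tcp_pos: [0.3888, 0.2678, 0.1148]
orientation: [2.221, 2.221, -0.002]
contact_force: [-0.3, -0.4, -0.6]
grip_width: 0.0168
gripper_force: 37.3
```

```bash
python3 held.py; python3 tray.py wrist .39 .2705 .042; python3 tray.py top .39 .2705 .042
```

```text
[0.3888 0.2678 0.1148] 0.016791668051477898 37.295603490151734
1111
z rel [-0.0251 -0.0103 -0.0052]
tilt [-0.0024 -0.057   0.1053]
[array([388.4, 270.4]), array([31.1, 23.4]), np.float64(0.3)]
[0.3888 0.2681 0.1149] lining 2069 [array([389.7, 275.2]), array([43.3, 50.5]), np.float64(87.1)]
rim 850 [array([389.3, 276.2]), array([53.2, 61. ]), np.float64(88.8)]
[0.3888 0.2683 0.1149] lining 1 [array([408.2, 254.9]), array([0., 0.]), np.float64(0.0)]
```

View pics/held.png

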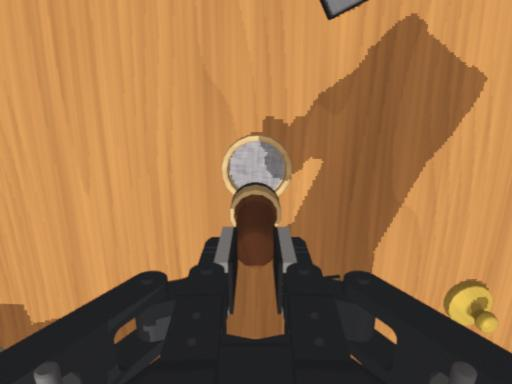

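The small round stamp at (255,205) is held over its tray at (257,167). Shifting about 3.5 mm and lowering.

>>> drive_tool(
  rows=[
    {"offset":[0.023,0.007,0.07],"rotation":[0,0,0],"claw":0.1},
    {"offset":[0.023,0.007,0.16],"rotation":[0,0,0],"claw":0.1},
    {"offset":[0.023,0.007,0.25],"rotation":[0,0,0],"claw":0.1},
    {"offset":[0.023,0.007,0.34],"rotation":[0,0,0],"claw":0.1},
    {"offset":[0.023,0.007,0.42],"rotation":[0,0,0],"claw":0.1},
    {"offset":[0.023,0.007,0.48],"rotation":[0,0,0],"claw":0.1},
    {"offset":[0.023,0.007,0.52],"rotation":[0,0,0],"claw":0.1},
    {"offset":[0.023,0.007,0.54],"rotation":[0,0,0],"claw":0.1},
    {"offset":[0.023,0.007,0.545],"rotation":[0,0,0],"claw":0.1},
    {"offset":[0.023,0.007,0.55],"rotation":[0,0,0],"claw":0.1},
    {"offset":[0.023,0.007,0.55],"rotation":[0,0,0],"claw":0.1},
    {"offset":[0.023,0.007,0.55],"rotation":[0,0,0],"claw":0.1},
  ],
)

```text
clock: 23.88
tcp_pos: [0.3897, 0.2734, 0.033]
orientation: [2.219, 2.223, 0.002]
contact_force: [0.0, -0.3, 0.0]
grip_width: 0.0166
gripper_force: 37.3
```

>>> drive_tool(
  rows=[
    {"offset":[0,0,0.006],"rotation":[0,0,0],"claw":0.1},
    {"offset":[0,0,0.012],"rotation":[0,0,0],"claw":0.1},
    {"offset":[0,0,0.012],"rotation":[0,0,0],"claw":0.1},
    {"offset":[0,0,0.012],"rotation":[0,0,0],"claw":0.1},
  ],
)

```text
clock: 24.22
tcp_pos: [0.3899, 0.2734, 0.0313]
orientation: [2.219, 2.223, 0.002]
contact_force: [-1.5, -1.4, 4.4]
grip_width: 0.0169
gripper_force: 38.8
```

>>> drive_tool(
  rows=[
    {"offset":[0,0,0],"rotation":[0,0,0],"claw":0.3},
    {"offset":[0,0,0],"rotation":[0,0,0],"claw":0.4},
    {"offset":[0,0,0],"rotation":[0,0,0],"claw":0.5},
    {"offset":[0,0,0],"rotation":[0,0,0],"claw":0.6},
    {"offset":[0,0,0],"rotation":[0,0,0],"claw":0.7},
    {"offset":[0,0,0],"rotation":[0,0,0],"claw":0.7},
    {"offset":[0,0,0],"rotation":[0,0,0],"claw":0.7},
    {"offset":[0,0,-0.1],"rotation":[0,0,0],"claw":0.7},
    {"offset":[0,0,-0.25],"rotation":[0,0,0],"claw":0.7},
    {"offset":[0,0,-0.4],"rotation":[0,0,0],"claw":0.7},
    {"offset":[0,0,-0.55],"rotation":[0,0,0],"claw":0.7},
    {"offset":[0,0,-0.6],"rotation":[0,0,0],"claw":0.7},
    {"offset":[0,0,-0.6],"rotation":[0,0,0],"claw":0.7},
    {"offset":[0,0,-0.6],"rotation":[0,0,0],"claw":0.7},
  ],
)

```text
clock: 25.38
tcp_pos: [0.3894, 0.2729, 0.1204]
orientation: [2.219, 2.223, 0.0]
contact_force: [-1.1, -0.0, 0.2]
grip_width: 0.0599
gripper_force: 0.0
```

```bash
python3 w.py w7 .39 .272
```

```text
top [0.3893 0.274  0.0675] [0.3893  0.27265]
foot [array([389.6, 271.9]), array([58.8, 57.3]), np.float64(57.9)]
```

>>> drive_tool(
  rows=[
    {"offset":[-0.15,0.07,0.02],"rotation":[0,0,0],"claw":0.7},
    {"offset":[-0.3,0.14,0.04],"rotation":[0,0,0],"claw":0.7},
    {"offset":[-0.45,0.21,0.04],"rotation":[0,0,0],"claw":0.7},
    {"offset":[-0.6,0.28,0.04],"rotation":[0,0,0],"claw":0.7},
    {"offset":[-0.75,0.35,0.04],"rotation":[0,0,0],"claw":0.7},
    {"offset":[-0.91,0.43,0.04],"rotation":[0,0,0],"claw":0.7},
    {"offset":[-0.91,0.43,0.04],"rotation":[0,0,0],"claw":0.7},
    {"offset":[-0.91,0.43,0.04],"rotation":[0,0,0],"claw":0.7},
    {"offset":[-0.91,0.43,0.04],"rotation":[0,0,0],"claw":0.7},
    {"offset":[-0.91,0.43,0.04],"rotation":[0,0,0],"claw":0.7},
  ],
)

```text
clock: 26.27
tcp_pos: [0.4532, 0.1379, 0.1141]
orientation: [-2.216, -2.225, 0.001]
contact_force: [-0.3, 0.0, -0.6]
grip_width: 0.0598
gripper_force: 0.0
```

```bash
python3 w.py w8 .454 .137; python3 -c "from h import *;print(get_obs()['tcp_pos'],get_obs()['orientation'])"
```

```text
top [0.4538 0.1392 0.0641] [0.4538  0.13785]
foot [array([453.7, 137.3]), array([44., 44.]), np.float64(6.3)]
[0.45331842 0.13791824 0.11426273] [-2.21626415e+00 -2.22548042e+00  8.59696316e-04]
```

>>> drive_tool(
  rows=[
    {"offset":[0,0.003,0.05],"rotation":[0,0,0],"claw":0.7},
    {"offset":[0,0.003,0.15],"rotation":[0,0,0],"claw":0.7},
    {"offset":[0,0.003,0.27],"rotation":[0,0,0],"claw":0.7},
    {"offset":[0,0.003,0.4],"rotation":[0,0,0],"claw":0.7},
    {"offset":[0,0.003,0.5],"rotation":[0,0,0],"claw":0.7},
    {"offset":[0,0.003,0.58],"rotation":[0,0,0],"claw":0.7},
    {"offset":[0,0.003,0.58],"rotation":[0,0,0],"claw":0.7},
    {"offset":[0,0.003,0.58],"rotation":[0,0,0],"claw":0.7},
    {"offset":[0,0.003,0.58],"rotation":[0,0,0],"claw":0.5},
    {"offset":[0,0.003,0.58],"rotation":[0,0,0],"claw":0.1},
    {"offset":[0,0.003,0.58],"rotation":[0,0,0],"claw":0.1},
    {"offset":[0,0.003,0.58],"rotation":[0,0,0],"claw":0.1},
    {"offset":[0,0.003,0.58],"rotation":[0,0,0],"claw":0.1},
    {"offset":[0,0.003,0.58],"rotation":[0,0,0],"claw":0.1},
    {"offset":[0,0.003,0.58],"rotation":[0,0,0],"claw":0.1},
    {"offset":[0,0.003,0.58],"rotation":[0,0,0],"claw":0.1},
    {"offset":[0,0.003,0.58],"rotation":[0,0,0],"claw":0.1},
    {"offset":[0,0.003,0.58],"rotation":[0,0,0],"claw":0.1},
  ],
)

```text
clock: 27.82
tcp_pos: [0.4548, 0.137, 0.0285]
orientation: [2.219, 2.223, 0.001]
contact_force: [-0.8, -1.0, 4.9]
grip_width: 0.0182
gripper_force: 37.8
```

>>> drive_tool(
  rows=[
    {"offset":[0,0,-0.05],"rotation":[0,0,0],"claw":0.1},
    {"offset":[0,0,-0.15],"rotation":[0,0,0],"claw":0.1},
    {"offset":[0,0,-0.27],"rotation":[0,0,0],"claw":0.1},
    {"offset":[0,0,-0.4],"rotation":[0,0,0],"claw":0.1},
    {"offset":[0,0,-0.52],"rotation":[0,0,0],"claw":0.1},
    {"offset":[-0.07,0,-0.6],"rotation":[0,0,0],"claw":0.1},
    {"offset":[-0.2,0,-0.6],"rotation":[0,0,0],"claw":0.1},
    {"offset":[-0.36,0,-0.6],"rotation":[0,0,0],"claw":0.1},
    {"offset":[-0.52,0,-0.6],"rotation":[0,0,0],"claw":0.1},
    {"offset":[-0.68,0,-0.6],"rotation":[0,0,0],"claw":0.1},
    {"offset":[-0.84,0,-0.6],"rotation":[0,0,0],"claw":0.1},
    {"offset":[-0.97,0,-0.6],"rotation":[0,0,0],"claw":0.1},
  ],
)

```text
clock: 28.82
tcp_pos: [0.4547, -0.0107, 0.1184]
orientation: [2.22, 2.222, 0.0]
contact_force: [-0.2, -0.3, -1.7]
grip_width: 0.0182
gripper_force: 37.1
```

>>> drive_tool(
  rows=[
    {"offset":[-0.15,0,0],"rotation":[0,0,0],"claw":0.1},
    {"offset":[-0.31,0,0],"rotation":[0,0,0],"claw":0.1},
    {"offset":[-0.48,0,0],"rotation":[0,0,0],"claw":0.1},
    {"offset":[-0.65,0,0],"rotation":[0,0,0],"claw":0.1},
    {"offset":[-0.82,0,0],"rotation":[0,0,0],"claw":0.1},
    {"offset":[-0.97,0,0],"rotation":[0,0,0],"claw":0.1},
  ],
)

```text
clock: 29.32
tcp_pos: [0.455, -0.156, 0.1185]
orientation: [2.219, 2.222, 0.0]
contact_force: [1.5, 0.8, -1.7]
grip_width: 0.018
gripper_force: 37.1
```

>>> drive_tool(
  rows=[
    {"offset":[-0.15,-0.06,0],"rotation":[0,0,-0.03],"claw":0.1},
    {"offset":[-0.3,-0.13,0],"rotation":[0,0,-0.06],"claw":0.1},
    {"offset":[-0.45,-0.2,0],"rotation":[0,0,-0.09],"claw":0.1},
    {"offset":[-0.6,-0.27,0],"rotation":[0,0,-0.12],"claw":0.1},
    {"offset":[-0.75,-0.34,0],"rotation":[0,0,-0.15],"claw":0.1},
    {"offset":[-0.88,-0.4,0],"rotation":[0,0,-0.18],"claw":0.1},
    {"offset":[-0.97,-0.435,0],"rotation":[0,0,-0.191],"claw":0.1},
    {"offset":[-0.97,-0.435,0],"rotation":[0,0,-0.191],"claw":0.1},
    {"offset":[-0.97,-0.435,0],"rotation":[0,0,-0.191],"claw":0.1},
    {"offset":[-0.97,-0.435,0],"rotation":[0,0,-0.191],"claw":0.1},
  ],
)

```text
clock: 30.15
tcp_pos: [0.3907, -0.2989, 0.1181]
orientation: [1.756, 2.604, 0.001]
contact_force: [0.9, 0.7, 0.2]
grip_width: 0.0181
gripper_force: 37.1
```

```bash
python3 held.py; python3 tray.py wrist .389 -.3 .056; python3 -c "from h import *;print(get_obs()['orientation'])"
```

```text
[ 0.3907 -0.2989  0.1181] 0.018145322461044007 37.07280660737979
3026
z rel [-0.0235 -0.0113 -0.0072]
tilt [-0.0002 -0.019   0.1071]
[array([ 389.2, -297.8]), array([44.3, 42. ]), np.float64(28.0)]
[ 0.3909 -0.2986  0.1179] lining 2245 [array([ 391., -300.]), array([63.8, 62.8]), np.float64(28.8)]
rim 1146 [array([ 390.6, -299.8]), array([74.2, 74.6]), np.float64(28.7)]
[1.75440901e+00 2.60579234e+00 7.06678589e-04]
```

View pics/held.png

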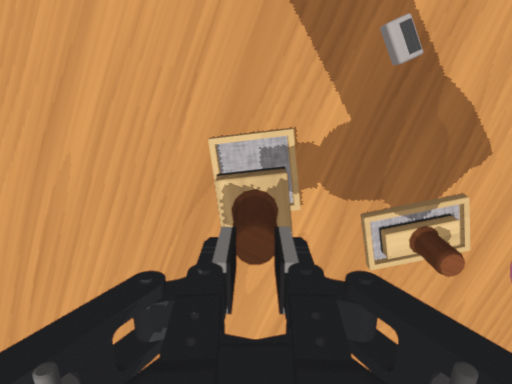

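The square stamp at (255,200) is parallel to its tray, 28.0° against 28.7°, and centred within 2 mm. The long stamp stands in its tray at (418,237). Lowering the square one.

>>> drive_tool(
  rows=[
    {"offset":[-0.005,0,0.07],"rotation":[0,0,0],"claw":0.1},
    {"offset":[-0.005,0,0.16],"rotation":[0,0,0],"claw":0.1},
    {"offset":[-0.005,0,0.25],"rotation":[0,0,0],"claw":0.1},
    {"offset":[-0.005,0,0.34],"rotation":[0,0,0],"claw":0.1},
    {"offset":[-0.005,0,0.42],"rotation":[0,0,0],"claw":0.1},
    {"offset":[-0.005,0,0.48],"rotation":[0,0,0],"claw":0.1},
    {"offset":[-0.005,0,0.52],"rotation":[0,0,0],"claw":0.1},
    {"offset":[-0.005,0,0.54],"rotation":[0,0,0],"claw":0.1},
    {"offset":[-0.005,0,0.55],"rotation":[0,0,0],"claw":0.1},
    {"offset":[-0.005,0,0.56],"rotation":[0,0,0],"claw":0.1},
    {"offset":[-0.005,0,0.56],"rotation":[0,0,0],"claw":0.1},
    {"offset":[-0.005,0,0.56],"rotation":[0,0,0],"claw":0.1},
  ],
)

```text
clock: 31.25
tcp_pos: [0.3908, -0.3007, 0.0341]
orientation: [1.756, 2.604, -0.0]
contact_force: [-0.6, 0.4, -1.2]
grip_width: 0.0181
gripper_force: 37.1
```

>>> drive_tool(
  rows=[
    {"offset":[0,0,0.006],"rotation":[0,0,0],"claw":0.1},
    {"offset":[0,0,0.012],"rotation":[0,0,0],"claw":0.1},
    {"offset":[0,0,0.012],"rotation":[0,0,0],"claw":0.1},
    {"offset":[0,0,0.012],"rotation":[0,0,0],"claw":0.1},
  ],
)

```text
clock: 31.58
tcp_pos: [0.3906, -0.3011, 0.0325]
orientation: [1.757, 2.603, -0.001]
contact_force: [-0.9, -0.2, 5.1]
grip_width: 0.018
gripper_force: 38.7
```

>>> drive_tool(
  rows=[
    {"offset":[0,0,0],"rotation":[0,0,0],"claw":0.3},
    {"offset":[0,0,0],"rotation":[0,0,0],"claw":0.4},
    {"offset":[0,0,0],"rotation":[0,0,0],"claw":0.5},
    {"offset":[0,0,0],"rotation":[0,0,0],"claw":0.6},
    {"offset":[0,0,0],"rotation":[0,0,0],"claw":0.7},
    {"offset":[0,0,0],"rotation":[0,0,0],"claw":0.7},
    {"offset":[0,0,0],"rotation":[0,0,0],"claw":0.7},
    {"offset":[0,0,-0.1],"rotation":[0,0,0],"claw":0.7},
    {"offset":[0,0,-0.25],"rotation":[0,0,0],"claw":0.7},
    {"offset":[0,0,-0.4],"rotation":[0,0,0],"claw":0.7},
    {"offset":[0,0,-0.55],"rotation":[0,0,0],"claw":0.7},
    {"offset":[0,0,-0.75],"rotation":[0,0,0],"claw":0.7},
    {"offset":[0,0,-0.9],"rotation":[0,0,0],"claw":0.7},
    {"offset":[0,0,-0.9],"rotation":[0,0,0],"claw":0.7},
  ],
)

```text
clock: 32.75
tcp_pos: [0.3932, -0.3021, 0.1715]
orientation: [1.752, 2.598, -0.001]
contact_force: [0.3, -0.7, 0.8]
grip_width: 0.0599
gripper_force: 0.0
```

>>> drive_tool(
  rows=[
    {"offset":[-0.15,0,0],"rotation":[0,0,0],"claw":0.7},
    {"offset":[-0.3,0,0],"rotation":[0,0,0],"claw":0.7},
    {"offset":[-0.45,0,0],"rotation":[0,0,0],"claw":0.7},
    {"offset":[-0.6,0,0],"rotation":[0,0,0],"claw":0.7},
    {"offset":[-0.75,0,0],"rotation":[0,0,0],"claw":0.7},
    {"offset":[-0.9,0,0],"rotation":[0,0,0],"claw":0.7},
    {"offset":[-1,0,0],"rotation":[0,0,0],"claw":0.7},
    {"offset":[-1,0,0],"rotation":[0,0,0],"claw":0.7},
    {"offset":[-1,0,0],"rotation":[0,0,0],"claw":0.7},
  ],
)

```text
clock: 33.5
tcp_pos: [0.4463, -0.4395, 0.1658]
orientation: [-1.757, -2.603, -0.001]
contact_force: [0.1, 0.9, 0.4]
grip_width: 0.0596
gripper_force: 0.0
```

```bash
python3 - <<'E'
from h import *
f=grab_frame("top"); W=cloud(f); save("top9.png",f["frame"])
for n,x,y,tx,ty in [("big",.711,.005,0,0),("small",.39,.272,0,0),("square",.39,-.3,0,0),("long",.557,-.296,0,0),("pw",.61,.128,0,0),("tin",.635,-.134,0,0)]:
    P=W[np.hypot(W[...,0]-x,W[...,1]-y)<.05]; zt=np.percentile(P[:,2],98); T=P[P[:,2]>zt-.01]
    F=P[(P[:,2]>.018)&(P[:,2]<.026)]
    A=np.c_[F[:,:2]-[x,y],np.ones(len(F))]; print(n,zt.round(4),T[:,:2].mean(0).round(4),"foot",len(F),np.median(F[:,2]).round(4),np.linalg.lstsq(A,F[:,2],rcond=None)[0][:2].round(3),[np.round(q,1) for q in cv2.minAreaRect((F[:,:2]*1000).astype(np.float32))])
f=grab_frame("scene"); save("scene9.png",f["frame"])
E
```

```text
big 0.0695 [0.708  0.0044] foot 140 0.0216 [-0.003 -0.002] [array([709.8,   4.8]), array([50., 50.]), np.float64(0.2)]
small 0.0699 [0.3897 0.269 ] foot 33 0.0219 [ 0.011 -0.093] [array([392.5, 275.9]), array([42.1, 35.3]), np.float64(36.6)]
square 0.0728 [ 0.3842 -0.3088] foot 133 0.0218 [ 0.003 -0.013] [array([ 392.4, -296.7]), array([62. , 68.1]), np.float64(18.2)]
long 0.0697 [ 0.5551 -0.295 ] foot 129 0.022 [-0.005  0.023] [array([ 552.9, -293.8]), array([77.5, 51.9]), np.float64(33.5)]
pw 0.0416 [0.6101 0.1283] foot 13 0.0194 [-0.041  0.068] [array([607.9, 126.4]), array([32.7, 24.7]), np.float64(31.8)]
tin 0.0319 [ 0.6341 -0.1367] foot 205 0.0215 [-0. -0.] [array([ 633.6, -134.4]), array([55.6, 53.7]), np.float64(88.1)]
```

View pics/scene9.png

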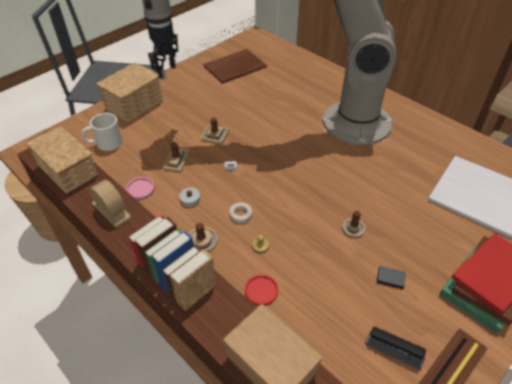

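View pics/top9.png

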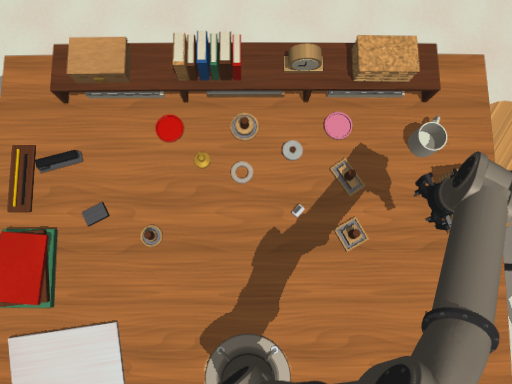

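All four stamps stand upright in their trays: big (244,126), small (151,236), square (352,233) and long (348,175). The foot tops are at about 22 mm, as they should be on the tray floors. The paperweight and tin haven't moved, and the gripper is clear. Handing in.

```bash
python3 -c "from bench import hand_in; print(hand_in())"
```

```text
the job is handed in; nothing more can be done
None
```

All four stamps stand upright in their matching trays, the paperweight and pin tin haven't moved, and the job is handed in at about 34 s on the clock; the hand-in returned no verdict.

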